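Sort the spacer sleeves into their dishes

ROBOT

A 6-joint arm with a two-finger parallel gripper is mounted at the origin on a cart in front of the work surface, level with it; the furniture and walls round the work are solid. World frame = base frame: x ahead of the robot, y to its left, z up, the work surface at z = 0. Lengths are in m, angles in rad, forces in N, time in s.
With the tool pointing down it reaches from about 0.425 to 0.95 m from the base axis. Payload 3.5 kg.
Tool frame: the origin (TCP) lies at the very end of the fingers, on their centre line; the grasp point (between the pads) lies 19 mm behind it; z points along the fingers, y is the direction in which the jaws open and shut (so a half turn about z gives the same grasp; the last joint's range is limited). The gripper opens to 85 mm and grips with 20 to 120 N. Pads are 22 mm wide; open, the fingers measure 114 mm over their backs; the gripper's body (76 mm by 85 mm) begins 54 mm behind the grasp point. The pads swing forward as they close: fully open they stand 13 mm farther back than shut.
Start: joints at [-1.417, 0.286, 1.577, -0, 1.279, -0.15], TCP at [0.202, -0.644, 0.231] pointing down, gripper open.
Joint ranges: [-2.77, 2.77], [-0.9, 2.22], [0.21, 2.48], [-1.53, 4.67], [0.24, 2.81], [-2.84, 2.84]. Speed limits (rad/s): [2.79, 2.79, 3.14, 3.14, 3.14, 3.14].

INTERFACE

Orientations are given as a unit quaternion [x, y, z, w].
In Python, from plant import get_state, vision, ctrl, cut_out gives the robot as it stands.
- The arm moves only by the tool jog_arm, never from a script. Its argument "commands" is text: rows parted by semicolons, each of 6 numbers parted by spaces: the shift along the world's x, y, z in m, then the turn, a rotation vector about the world's x, y, z in rad. A call has 1 to 20 rows; each row is the pose to reach, as a shift and turn from the pose commanded when the call began; what a row does not reach only later rows make up. A row lasts 1/8 s, in which the tool goes at most 62.5 mm and 10.7 degrees, less where a joint would pass 70% of its speed; a pose out of reach is approached as far as the arm can. A call with a gripper value outside its range is refused whole. "gripper" is the opening in per cent of the stroke, from 0 (shut) to 100 (fully open), set as the call begins (left out, the last holds). The fingers move at their own pace and stop on an object; "grip_force" is the grip in N (left out, the last holds). Time passes only in rows, so rows that repeat a pose let the fingers close. It gives the time, the measured TCP pose, the force and the opening at its end, in the units of the state.
- get_state(): the state, without advancing time (a new reading comes with each control period).
- vision.read_camera(name): name is "side" or "top" or "wrist"; returns a dict with "frame" (400x640x3 uint8, red, green, blue), "z_map" (400x640 float32, m along the optical axis (not along the pixel's ray), 0 where there is no reading), "fx", "fy", "cx", "cy" (pixels), "R" (3x3) and "t" (3): a world point X has camera coordinates R X + t. Camera axes: x right, y down, z forward; pixel columns grow to the right and rows downward; lengths in m; the calibration is good to about 2 mm. A picture is of the moment at which its call begins.
- ctrl.sign_off(): hands the job in, once; it reports no verdict.
Trained networks look in the newest picture that a camera, given by its name, has taken for a name from the list of things; names that differ only in an ending like _2 or _b are one class to them, and where a whole thing is asked for, a point or a joint stands for the part that bears it (a point fixed in the world has none). Each returns a list of dicts, best first, with "conf" (0 to 1); they miss things now and then, are a little off and sometimes report something else, mostly with a low value. They report only what shows in the picture. A call takes as long as a camera call. They do not tell look-alikes from the thing itself.
- cut_out(camera, query): "pixels" (400x640 bool, what is visible of it) and "box" ([centre column, centre row, width, height] in pixels, round what is visible of it).
The state is a dict: "time": time; "qpos": joint angles; "dq": joint speeds; "joint_efforts": joint torques, N m; "eef_pos": TCP position; "tcp_rot": TCP orientation; "contact_force": force on the tool from outside, world axes, zero at the start; "wrist_torque": the same for the moment, N m; "opening": opening from 0.0 (shut) to 1.0 (fully open).
Only numpy, scipy, OpenCV 4.12 (cv2) and the standard library are available. Lean on these libraries where they do the work, as an engineer would, in place of code of your own. Each camera call takes 0.05 s, during which the arm holds its last target.

TASK

Three of the five turned aluminium parts standing on the bench are hollow spacer sleeves, and two are solid plugs. Put each sleeve upright and flat into the round grey dish of its size: the smallest sleeve in the smallest dish, the middle one in the middle dish, the largest in the largest. Leave the solid plugs standing where they are.

Things in the scene. Friction and masses are not known exactly. Their poses are not given: they have to be found in the camera images.
- sleeve_small_mid (a point): The smallest spacer sleeve: a plain bare-aluminium tube standing upright on its end, loose, 24 mm outer diameter, 14 mm bore open from top to bottom, 36 mm tall. The point is its centre, half-way up (18 mm above its foot); z along the tube.
- dish_small: The smallest sorting dish: a shallow round grey plastic dish fixed to the bench, 52 mm outer diameter, 44 mm inside, rim 6 mm above the bench, inner floor 3 mm above the bench. Origin: centre of its underside, on the bench top; z up.
- sleeve_medium_mid (a point): The middle-sized spacer sleeve: a plain bare-aluminium tube standing upright on its end, loose, 34 mm outer diameter, 20 mm bore open from top to bottom, 36 mm tall. The point is its centre, half-way up (18 mm above its foot); z along the tube.
- dish_medium: The middle-sized sorting dish: a shallow round grey plastic dish fixed to the bench, 62 mm outer diameter, 54 mm inside, rim 6 mm above the bench, inner floor 3 mm above the bench. Origin: centre of its underside, on the bench top; z up.
- sleeve_large_mid (a point): The largest spacer sleeve: a plain bare-aluminium tube standing upright on its end, loose, 44 mm outer diameter, 28 mm bore open from top to bottom, 36 mm tall. The point is its centre, half-way up (18 mm above its foot); z along the tube.
- dish_large: The largest sorting dish: a shallow round grey plastic dish fixed to the bench, 72 mm outer diameter, 64 mm inside, rim 6 mm above the bench, inner floor 3 mm above the bench. Origin: centre of its underside, on the bench top; z up.
- plug_thin_mid (a point): The thinner solid plug: a bare-aluminium cylinder with a closed flat top (no hole), standing upright, loose, 29 mm diameter, 36 mm tall; not a sleeve. The point is its centre, half-way up; z along its axis.
- plug_thick_mid (a point): The thicker solid plug: a bare-aluminium cylinder with a closed flat top (no hole), standing upright, loose, 39 mm diameter, 36 mm tall; not a sleeve. The point is its centre, half-way up; z along its axis.
There are look-alikes about, which are no part of the job. What is shaped like the part that bears sleeve_small_mid but brown is not meant.

How it is judged:
At the end, for the whole second after the job is handed in: Each sleeve stands upright (within 0.1 rad) on the floor of the dish of its own size, inside the rim (centre within 12 mm of the dish's centre, not perched on the rim), let go and at rest; the solid plugs have not been moved more than 20 mm (horizontal distance between sleeve_small_mid and dish_small below 0.012 m and z of sleeve_small_mid in the frame of dish_small between 0.018 and 0.024 m and angle between each of sleeve_small_mid, sleeve_medium_mid, sleeve_large_mid's own z axis and vertical below 0.1 rad and linear speed of each of sleeve_small, sleeve_medium, sleeve_large below 0.02 m/s and horizontal distance between sleeve_medium_mid and dish_medium below 0.012 m and z of sleeve_medium_mid in the frame of dish_medium between 0.018 and 0.024 m and horizontal distance between sleeve_large_mid and dish_large below 0.012 m and z of sleeve_large_mid in the frame of dish_large between 0.018 and 0.024 m); the robot touches nothing.
It fails at once if the thinner solid plug is moved more than 20 mm from where it stood (distance of plug_thin_mid from where it was at the start of the episode above 0.02 m).
It fails at once if the thicker solid plug is moved more than 20 mm from where it stood (distance of plug_thick_mid from where it was at the start of the episode above 0.02 m).
It also fails if it takes over 77 s, if anything falls off the work surface, if the arm or the gripper's body presses on something with over 40 N, if the wrist force passes 120 N, or if a joint passes its speed limit or range.

## Working session

There is one attempt and no reset: what is moved stays moved. The work goes in short steps, Python scripts to look and compute and a tool call to move; the robot and the scene stay as the last step left them, time stands still between calls to the robot, and variables do not carry over. Pictures are saved under pics/ and viewed, and the job is handed in when it is done.

Besides the shell and the picture viewer there is one more tool, called after ">>>" by a JSON object that holds its "api" and its "payload". jog_arm: Moves the arm, as the interface text tells. Its arguments: {"type":"object","properties":{"commands":{"type":"string"},"gripper":{"type":"number"},"grip_force":{"type":"number"}},"required":["commands"]}

```bash
mkdir -p pics; ls; python3 - <<'E'
from plant import get_state, vision, ctrl, cut_out
import cv2
s=get_state(); print(s['time'],s['eef_pos'],s['tcp_rot'],s['opening'])
for n in ['top','side']:
    c=vision.read_camera(n); cv2.imwrite(f'pics/{n}0.png',c['frame'][:,:,::-1])
    print(n,c['fx'],c['fy'],c['cx'],c['cy'],c['R'].tolist() if hasattr(c['R'],'tolist') else c['R'],c['t'])
E
```

```text
pics
0.0 [ 0.20185999 -0.6434331   0.22995199] [ 9.88484768e-01  1.51315926e-01  7.40939385e-06 -1.16334942e-03] 0.996404061164659
top 391.22552960781064 391.22552960781064 325.8693255751003 194.41126750724405 [[0.0036592300050881416, -0.9993416740978064, -0.03609471494780849], [-0.9860184273745465, 0.002407579172350143, -0.16661891981511154], [0.16659613114834196, 0.03619975102017352, -0.9853604960178185]] [-0.1535991   0.54564893  0.8369491 ]
side 477.63135828705776 477.63135828705776 323.6984471013698 197.16951966257525 [[-0.92484272167329, -0.3797253106102419, 0.021785973696315835], [-0.26630602704148604, 0.6055793873613099, -0.7499031307872237], [0.27156406266168676, -0.699344188568873, -0.6611888276321852]] [0.44357725 0.28427214 0.61275189]
```

View pics/top0.png

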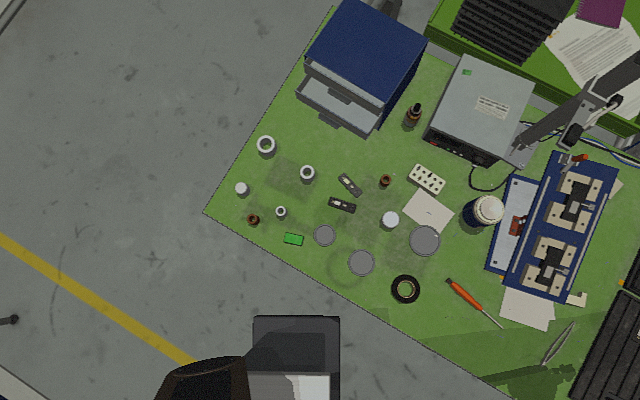

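View pics/side0.png

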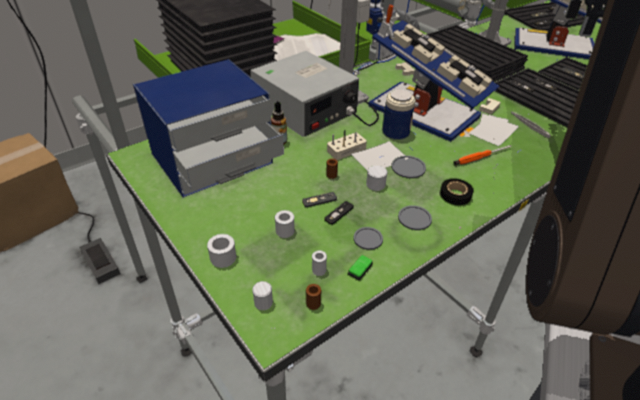

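The top view shows sleeves at about (265,144) large, (307,173) medium and (281,211) small. The plugs are at (241,188) and (390,219), and the dishes at (324,235), (361,262) and (424,240). The brown look-alikes are at (253,219) and (385,180). Next I'll measure them with depth.

```bash
cat > h.py <<'E'
from plant import get_state, vision, ctrl, cut_out
import numpy as np, cv2
def world(c):
    z=c['z_map'].astype(float); v,u=np.mgrid[0:400,0:640]
    P=np.stack([(u-c['cx'])/c['fx']*z,(v-c['cy'])/c['fy']*z,z],-1)
    W=(P-np.array(c['t']))@np.array(c['R']); W[z==0]=np.nan; return W
def circ(xy):
    (x,y),r=cv2.minEnclosingCircle(xy.astype(np.float32)); return x,y,r
E
python3 - <<'E'
from h import *
names=['sleeve_small_mid','sleeve_medium_mid','sleeve_large_mid','plug_thin_mid','plug_thick_mid','dish_small','dish_medium','dish_large']
for cam in ['top','side']:
    c=vision.read_camera(cam); W=world(c)
    for n in names:
        for d in cut_out(cam,n)[:3]:
            m=d['pixels']; p=W[m]; p=p[~np.isnan(p[:,0])]
            zt=np.percentile(p[:,2],90)
            t=p[p[:,2]>zt-0.006] if 'dish' not in n else p
            x,y,r=circ(t[:,:2])
            print(cam,n,round(d['conf'],2),np.round(d['box'],0),len(p),'ztop %.4f zmed %.4f'%(zt,np.median(p[:,2])),'circ %.4f %.4f D%.4f'%(x,y,2*r),'mean',np.round(t.mean(0),4),c['frame'][m].mean(0).round())
E
```

```text
top sleeve_small_mid 0.62 [280. 209.  15.   9.] 104 ztop 0.0365 zmed 0.0332 circ 0.5099 -0.0488 D0.0238 mean [ 0.5105 -0.0487  0.0351] [121. 124. 117.]
top sleeve_small_mid 0.55 [385. 181.  15.  12.] 111 ztop 0.0368 zmed 0.0329 circ 0.5823 -0.2880 D0.0242 mean [ 0.5819 -0.2884  0.0352] [68. 49. 30.]
top sleeve_small_mid 0.54 [254. 218.  18.  13.] 129 ztop 0.0361 zmed 0.0258 circ 0.4925 0.0155 D0.0234 mean [0.4923 0.0156 0.0351] [68. 52. 31.]
top sleeve_medium_mid 0.56 [308. 174.  12.  13.] 123 ztop 0.0371 zmed 0.0340 circ 0.5990 -0.1084 D0.0322 mean [ 0.5987 -0.1094  0.0353] [135. 135. 134.]
top sleeve_large_mid 0.82 [266. 142.  20.  20.] 259 ztop 0.0369 zmed 0.0336 circ 0.6671 -0.0107 D0.0439 mean [ 0.6676 -0.0116  0.0353] [127. 128. 124.]
top plug_thin_mid 0.42 [240. 190.  11.  10.] 126 ztop 0.0369 zmed 0.0351 circ 0.5627 0.0434 D0.0269 mean [0.5625 0.0433 0.0353] [152. 152. 148.]
top plug_thick_mid 0.65 [393. 219.  14.  17.] 266 ztop 0.0373 zmed 0.0353 circ 0.4914 -0.2967 D0.0390 mean [ 0.4911 -0.2965  0.0355] [157. 160. 159.]
top plug_thick_mid 0.5 [280. 210.  16.  11.] 107 ztop 
[... 1471 characters left out ...]
 28.  20.] 551 ztop 0.0055 zmed 0.0031 circ 0.4545 -0.1483 D0.0586 mean [ 0.4565 -0.1463  0.0031] [109. 110. 107.]
side dish_small 0.57 [264. 295.  22.  27.] 458 ztop 0.0359 zmed 0.0305 circ 0.5605 0.0469 D0.0289 mean [0.5582 0.051  0.0254] [147. 144. 140.]
side dish_medium 0.77 [416. 218.  30.  21.] 660 ztop 0.0054 zmed 0.0029 circ 0.3928 -0.2335 D0.0695 mean [ 0.3934 -0.2303  0.003 ] [110. 110. 107.]
side dish_medium 0.49 [319. 262.  10.  26.] 318 ztop 0.0356 zmed 0.0258 circ 0.5081 -0.0466 D0.0256 mean [ 0.5068 -0.043   0.0236] [124. 121. 118.]
side dish_large 0.64 [408. 167.  35.  24.] 594 ztop 0.0051 zmed 0.0026 circ 0.4442 -0.3750 D0.0734 mean [ 0.4443 -0.3748  0.0028] [111. 110. 109.]
```

```bash
python3 - <<'E'
from h import *
for cam in ['top','side']:
    c=vision.read_camera(cam); W=world(c); hsv=cv2.cvtColor(c['frame'],cv2.COLOR_RGB2HSV)
    for n,x0,y0,R in [('s',.456,-.147,.026),('m',.395,-.2325,.031),('l',.445,-.3765,.036)]:
        m=(np.hypot(W[...,0]-x0,W[...,1]-y0)<R+.012)&(hsv[...,1]<60)&(W[...,2]<.01)
        n_,lab,st,_=cv2.connectedComponentsWithStats(m.astype(np.uint8)); k=1+np.argmax(st[1:,4])
        p=W[lab==k]; h=cv2.convexHull(p[:,:2].astype(np.float32))[:,0]
        (ex,ey),ax,_=cv2.fitEllipse(h)
        print(cam,n,len(p),'mean',p.mean(0).round(4),'circ',np.round(circ(p[:,:2]),4),'ell',round(ex,4),round(ey,4),np.round(ax,4))
    m=(W[...,2]>.045)&(W[...,0]>.35)&(W[...,0]<.95)&(W[...,1]>-.5)&(W[...,1]<.12); p=W[m]
    if cam=='top':
        for zt in (.05,.1,.15,.2):
            q=p[p[:,2]>zt]; q=q[(np.abs(q[:,1]+.15)<.2)]
            print(zt,q[:,0].min().round(3), q[np.argmin(q[:,0])].round(3))
E
```

```text
top s 388 mean [ 0.4583 -0.1487  0.0034] circ [ 0.4585 -0.1485  0.026 ] ell 0.4585 -0.1487 [0.0497 0.0507]
top m 583 mean [ 0.3958 -0.2331  0.0031] circ [ 0.3957 -0.2334  0.0313] ell 0.396 -0.2332 [0.0603 0.0617]
top l 900 mean [ 0.4505 -0.38    0.0031] circ [ 0.4521 -0.3788  0.0422] ell 0.4516 -0.3799 [0.0749 0.0838]
0.05 0.665 [ 0.665 -0.241  0.1  ]
0.1 0.666 [ 0.666 -0.241  0.106]
0.15 0.701 [ 0.701 -0.264  0.157]Traceback (most recent call last):
  File "<stdin>", line 14, in <module>
    return umr_minimum(a, axis, None, out, keepdims, initial, where)
ValueError: zero-size array to reduction operation minimum which has no identity
```

>>> {"api": "jog_arm", "payload": {"commands": "0.05 0.1 -0.03 0 0 0;0.1 0.2 -0.06 0 0 0;0.15 0.3 -0.08 0 0 0;0.2 0.4 -0.1 0 0 0;0.25 0.5 -0.1 0 0 0;0.307 0.595 -0.1 0 0 0;0.307 0.595 -0.1 0 0 0;0.307 0.595 -0.1 0 0 0;0.307 0.595 -0.1 0 0 0;0.307 0.595 -0.1 0 0 0;0.307 0.595 -0.1 0 0 0;0.307 0.595 -0.1 0 0 0;0.307 0.595 -0.1 0 0 0", "gripper": 56}}

```text
time: 2.68
eef_pos: [0.5089, -0.0491, 0.1314]
tcp_rot: [0.988, 0.152, -0.0, 0.0]
contact_force: [0.2, -0.4, -0.5]
opening: 0.561
```

```bash
python3 - <<'E'
from h import *
c=vision.read_camera('wrist'); W=world(c); cv2.imwrite('pics/w1.png',c['frame'][:,:,::-1])
for n in ['sleeve_small_mid']:
  for d in cut_out('wrist',n)[:3]:
    p=W[d['pixels']];p=p[~np.isnan(p[:,0])]; t=p[np.abs(p[:,2]-.036)<.004]
    if len(t): print(n,d['conf'],d['box'],np.percentile(p[:,2],90),np.round(circ(t[:,:2]),4))
m=(np.hypot(W[...,0]-.509,W[...,1]+.048)<.03)&(W[...,2]>.033)&(W[...,2]<.04)
print(m.sum(),np.round(circ(W[m][:,:2]),4))
E
```

```text
sleeve_small_mid 0.96 [235.6, 199.8, 36.4, 38.6] 0.035735825297463844 [0.4907 0.0182 0.012 ]
sleeve_small_mid 0.85 [314.1, 200.7, 30.4, 32.5] 0.035800875546738484 [ 0.5087 -0.0464  0.012 ]
sleeve_small_mid 0.56 [604.1, 207.2, 62.2, 34.9] 0.03506339051017658 [ 0.5813 -0.2848  0.0126]
427 [ 0.5087 -0.0464  0.012 ]
```

View pics/w1.png

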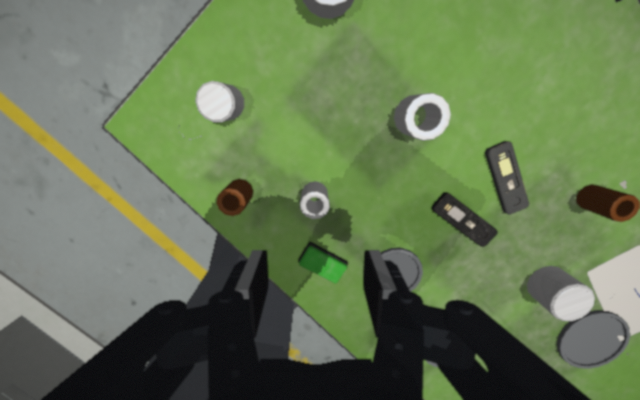

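The wrist view has the small bare sleeve at (314,201), at about (0.509,-0.047) m. That agrees with the other cameras within 2 mm. I'll descend and grip.

>>> {"api": "jog_arm", "payload": {"commands": "0 0.002 -0.04 0 0 0;0 0.002 -0.08 0 0 0;0 0.002 -0.11 0 0 0;0 0.002 -0.122 0 0 0;0 0.002 -0.122 0 0 0;0 0.002 -0.122 0 0 0;0 0.002 -0.122 0 0 0"}}

```text
time: 3.65
eef_pos: [0.5101, -0.0475, 0.0108]
tcp_rot: [0.988, 0.151, 0.001, 0.001]
contact_force: [-0.0, 0.4, 0.5]
opening: 0.562
```

>>> {"api": "jog_arm", "payload": {"commands": "0 0 0 0 0 0;0 0 0 0 0 0;0 0 0 0 0 0;0 0 0 0 0 0;0 0 0 0 0 0;0 0 0 0 0 0;0 0 0 0 0 0", "gripper": 10, "grip_force": 40}}

```text
time: 4.53
eef_pos: [0.5095, -0.0472, 0.0102]
tcp_rot: [0.988, 0.151, 0.0, 0.0]
contact_force: [-0.9, 0.2, 5.4]
opening: 0.261
```

>>> {"api": "jog_arm", "payload": {"commands": "0 0 0.03 0 0 0;0 0 0.06 0 0 0;-0.015 -0.03 0.06 0 0 0;-0.035 -0.065 0.06 0 0 0;-0.052 -0.1 0.06 0 0 0;-0.052 -0.1 0.06 0 0 0;-0.052 -0.1 0.06 0 0 0;-0.052 -0.1 0.06 0 0 0"}}

```text
time: 5.52
eef_pos: [0.4571, -0.1463, 0.0691]
tcp_rot: [0.988, 0.152, -0.0, -0.0]
contact_force: [0.2, -0.5, -0.2]
opening: 0.259
```

```bash
cat > wl.py <<'E'
import sys
from h import *
c=vision.read_camera('wrist'); W=world(c); cv2.imwrite(f'pics/{sys.argv[1]}.png',c['frame'][:,:,::-1])
s=get_state(); print(s['eef_pos'].round(4),s['opening'],np.round(s['contact_force'],1))
hsv=cv2.cvtColor(c['frame'],cv2.COLOR_RGB2HSV)
for n,x0,y0,R in [('s',.457,-.1475,.026),('m',.395,-.2325,.031),('l',.445,-.377,.036)]:
    m=(np.hypot(W[...,0]-x0,W[...,1]-y0)<R+.01)&(hsv[...,1]<60)&(W[...,2]<.01)&(W[...,2]>.0015)
    if m.sum()>100:
        p=W[m]; h=cv2.convexHull(p[:,:2].astype(np.float32))[:,0]; print(n,m.sum(),np.round(circ(p[:,:2]),4),np.round(cv2.fitEllipse(h)[:2],4).tolist() if len(h)>5 else '')
for cam in ('top','side'):
    vision.read_camera(cam)
E
python3 wl.py w2
```

```text
[ 0.4572 -0.1463  0.0692] 0.2629225598860645 [-1.   0.9 -0.1]
s 3320 [ 0.4571 -0.1455  0.0258] [[0.457, -0.1455], [0.0509, 0.0511]]
m 442 [ 0.4199 -0.2244  0.0158] [[0.4172, -0.2264], [0.0153, 0.0343]]
l 5386 [ 0.4484 -0.3721  0.0408] [[0.4474, -0.3748], [0.0722, 0.0796]]
```

View pics/w2.png

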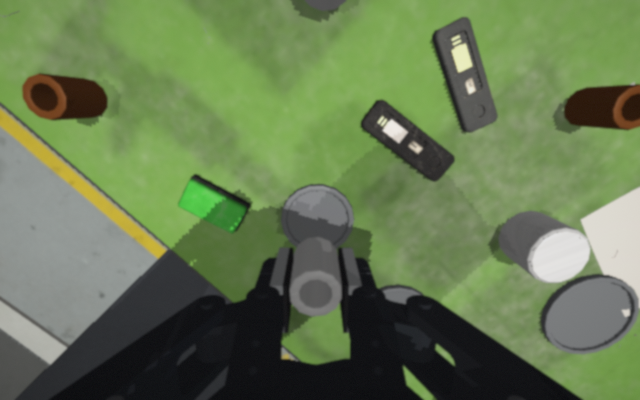

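The sleeve is held upright at (316,280) and the dish is at (317,217). They are aligned within 1 mm, so I'll lower and release.

>>> {"api": "jog_arm", "payload": {"commands": "0 0 -0.025 0 0 0;0 0 -0.045 0 0 0;0 0 -0.0555 0 0 0;0 0 -0.0555 0 0 0;0 0 -0.0555 0 0 0;0 0 -0.0555 0 0 0"}}

```text
time: 6.42
eef_pos: [0.4571, -0.1471, 0.014]
tcp_rot: [0.988, 0.151, 0.0, 0.0]
contact_force: [-0.1, 0.2, -0.5]
opening: 0.264
```

>>> {"api": "jog_arm", "payload": {"commands": "0 0 0 0 0 0;0 0 0 0 0 0;0 0 0 0 0 0;0 0 0 0 0 0;0 0 0.03 0 0 0;0 0 0.06 0 0 0;0.05 0.01 0.09 0 0 0;0.1 0.03 0.09 0 0 0;0.142 0.04 0.09 0 0 0;0.142 0.04 0.09 0 0 0;0.142 0.04 0.09 0 0 0;0.142 0.04 0.09 0 0 0", "gripper": 68}}

```text
time: 7.92
eef_pos: [0.5977, -0.1073, 0.1035]
tcp_rot: [0.989, 0.151, -0.001, -0.0]
contact_force: [0.4, -0.2, -0.1]
opening: 0.68
```

```bash
cat > chk.py <<'E'
from h import *
import sys
c=vision.read_camera(sys.argv[1]); W=world(c); cv2.imwrite(f'pics/{sys.argv[2]}.png',c['frame'][:,:,::-1])
s=get_state(); print(s['time'],s['eef_pos'].round(4),s['opening'])
L=dict(ss=(.509,-.047),sm=(.599,-.107),sl=(.666,-.009),pthin=(.562,.044),pthick=(.4905,-.2955),ds=(.457,-.147),dm=(.395,-.2325),dl=(.445,-.377))
for n,(x,y) in L.items():
    m=(np.hypot(W[...,0]-x,W[...,1]-y)<.04)&(W[...,2]>.033)&(W[...,2]<.043)
    if m.sum()>25: print(n,m.sum(),'z %.4f'%np.median(W[m][:,2]),'std %.4f'%W[m][:,2].std(),np.round(circ(W[m][:,:2]),4))
E
python3 chk.py wrist w3; python3 chk.py top t3
```

```text
7.975 [ 0.5978 -0.1074  0.1037] 0.6793825008220866
sm 1050 z 0.0352 std 0.0008 [ 0.5992 -0.1054  0.0169]
sl 2419 z 0.0353 std 0.0008 [ 0.6661 -0.0084  0.022 ]
pthin 1196 z 0.0354 std 0.0008 [0.5623 0.0464 0.0148]
pthick 70 z 0.0349 std 0.0009 [ 0.4917 -0.2917  0.019 ]
8.025 [ 0.598  -0.1074  0.1038] 0.6802392245865448
sm 26 z 0.0360 std 0.0014 [ 0.5943 -0.1165  0.0103]
pthick 222 z 0.0358 std 0.0015 [ 0.4912 -0.2965  0.0191]
ds 56 z 0.0388 std 0.0015 [ 0.4575 -0.1476  0.0117]
```

View pics/w3.png

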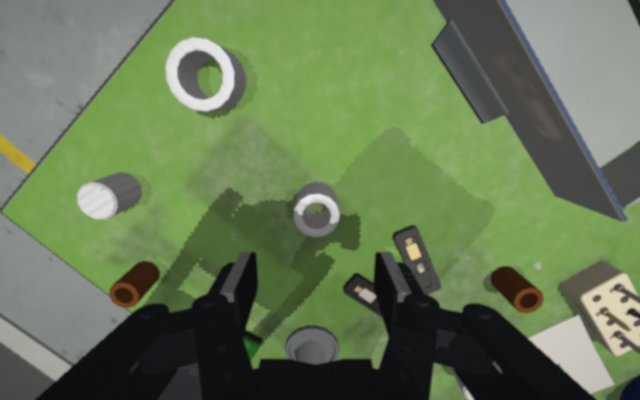

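The top camera shows the small sleeve in its dish at (0.4575,-0.1476), with its top at 39 mm as expected. The medium sleeve is at (317,212) in the wrist view, at (0.599,-0.106) m.

>>> {"api": "jog_arm", "payload": {"commands": "0.001 0.001 -0.04 0 0 0;0.001 0.001 -0.08 0 0 0;0.001 0.001 -0.094 0 0 0;0.001 0.001 -0.094 0 0 0;0.001 0.001 -0.094 0 0 0;0.001 0.001 -0.094 0 0 0"}}

```text
time: 8.78
eef_pos: [0.6013, -0.1065, 0.0118]
tcp_rot: [0.988, 0.151, 0.002, 0.001]
contact_force: [-0.2, -1.2, 0.5]
opening: 0.679
```

>>> {"api": "jog_arm", "payload": {"commands": "0 0 0 0 0 0;0 0 0 0 0 0;0 0 0 0 0 0;0 0 0 0 0 0;0 0 0 0 0 0;0 0 0 0 0 0;0 0 0 0 0 0", "gripper": 20}}

```text
time: 9.65
eef_pos: [0.6007, -0.1063, 0.011]
tcp_rot: [0.988, 0.151, 0.001, 0.0]
contact_force: [-0.8, 0.7, 6.4]
opening: 0.386
```

>>> {"api": "jog_arm", "payload": {"commands": "0 0 0.035 0 0 0;0 0 0.07 0 0 0;-0.04 -0.025 0.075 0 0 0;-0.085 -0.055 0.075 0 0 0;-0.13 -0.085 0.075 0 0 0;-0.175 -0.11 0.075 0 0 0;-0.204 -0.127 0.075 0 0 0;-0.204 -0.127 0.075 0 0 0;-0.204 -0.127 0.075 0 0 0;-0.204 -0.127 0.075 0 0 0;-0.204 -0.127 0.075 0 0 0"}}

```text
time: 11.02
eef_pos: [0.3965, -0.2326, 0.0848]
tcp_rot: [0.988, 0.152, 0.0, -0.0]
contact_force: [-0.1, 0.1, -1.3]
opening: 0.386
```

```bash
python3 wl.py w4
```

```text
[ 0.3964 -0.2327  0.0848] 0.3863897176994648 [-0.7  0.3  0.3]
s 3034 [ 0.457  -0.1459  0.0261] [[0.4567, -0.1459], [0.0511, 0.0514]]
m 3927 [ 0.394  -0.2298  0.0311] [[0.3941, -0.2299], [0.061, 0.0614]]
l 6506 [ 0.4481 -0.3794  0.0422] [[0.449, -0.3782], [0.0735, 0.0851]]
```

View pics/w4.png

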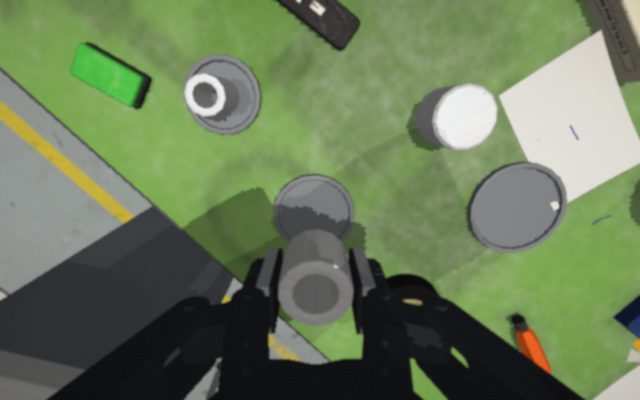

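The medium sleeve is held at (315,285) above its dish at (315,212), aligned within about 2 mm. The small sleeve stands inside its dish at (208,97).

>>> {"api": "jog_arm", "payload": {"commands": "0 0.001 -0.03 0 0 0;0 0.001 -0.055 0 0 0;0 0.001 -0.0695 0 0 0;0 0.001 -0.0695 0 0 0;0 0.001 -0.0695 0 0 0;0 0.001 -0.0695 0 0 0"}}

```text
time: 11.92
eef_pos: [0.3963, -0.2324, 0.0159]
tcp_rot: [0.988, 0.151, 0.0, 0.0]
contact_force: [-0.1, 0.3, -1.0]
opening: 0.385
```

>>> {"api": "jog_arm", "payload": {"commands": "0 0 0 0 0 0;0 0 0 0 0 0;0 0 0 0 0 0;0 0 0 0 0 0;0 0 0.03 0 0 0;0 0 0.06 0 0 0;0.045 0.035 0.09 0 0 0;0.09 0.07 0.09 0 0 0;0.135 0.11 0.09 0 0 0;0.18 0.15 0.09 0 0 0;0.225 0.19 0.09 0 0 0;0.27 0.223 0.09 0 0 0;0.27 0.223 0.09 0 0 0;0.27 0.223 0.09 0 0 0;0.27 0.223 0.09 0 0 0;0.27 0.223 0.09 0 0 0;0.27 0.223 0.09 0 0 0", "gripper": 78}}

```text
time: 14.05
eef_pos: [0.6656, -0.0097, 0.1056]
tcp_rot: [0.989, 0.151, 0.0, 0.0]
contact_force: [-0.3, 0.3, 0.8]
opening: 0.783
```

```bash
python3 chk.py wrist w5; python3 chk.py top t5;  python3 chk.py side s5
```

```text
14.1 [ 0.6657 -0.0097  0.1056] 0.7830658030114234
sl 1577 z 0.0352 std 0.0007 [ 0.6663 -0.0079  0.022 ]
14.15 [ 0.6658 -0.0095  0.1056] 0.7800386177354429
sl 151 z 0.0354 std 0.0015 [ 0.6675 -0.0101  0.0221]
pthin 113 z 0.0354 std 0.0014 [0.5631 0.044  0.0141]
pthick 217 z 0.0358 std 0.0014 [ 0.4914 -0.2968  0.0191]
ds 59 z 0.0385 std 0.0016 [ 0.4575 -0.1477  0.0116]
dm 121 z 0.0385 std 0.0016 [ 0.3959 -0.2329  0.0169]
14.2 [ 0.6658 -0.0094  0.1055] 0.7804092931845722
sl 268 z 0.0350 std 0.0010 [ 0.6657 -0.0093  0.0229]
pthin 226 z 0.0353 std 0.0010 [0.5619 0.0456 0.0144]
pthick 188 z 0.0351 std 0.0010 [ 0.4907 -0.2936  0.0199]
ds 111 z 0.0375 std 0.0017 [ 0.4558 -0.1458  0.0128]
dm 175 z 0.0375 std 0.0018 [ 0.3939 -0.2314  0.0176]
```

View pics/w5.png

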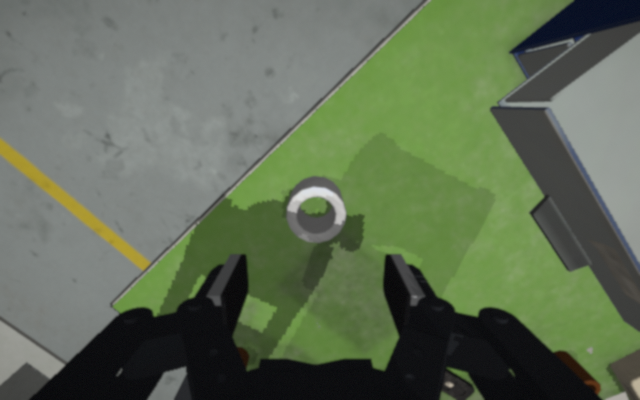

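The medium sleeve is placed; the top camera puts it and its dish at the same point. The large sleeve is centred at (316,212) in the wrist view, at (0.6665,-0.009) m, right under the tool.

>>> {"api": "jog_arm", "payload": {"commands": "0 0.001 -0.04 0 0 0;0 0.001 -0.08 0 0 0;0 0.001 -0.096 0 0 0;0 0.001 -0.096 0 0 0;0 0.001 -0.096 0 0 0;0 0.001 -0.096 0 0 0"}}

```text
time: 14.95
eef_pos: [0.6675, -0.0083, 0.0116]
tcp_rot: [0.988, 0.151, 0.002, 0.001]
contact_force: [0.0, -0.4, -0.7]
opening: 0.783
```

>>> {"api": "jog_arm", "payload": {"commands": "0 0 0 0 0 0;0 0 0 0 0 0;0 0 0 0 0 0;0 0 0 0 0 0;0 0 0 0 0 0;0 0 0 0 0 0;0 0 0 0 0 0", "gripper": 30}}

```text
time: 15.82
eef_pos: [0.667, -0.0082, 0.0108]
tcp_rot: [0.988, 0.151, 0.001, 0.0]
contact_force: [-0.8, 0.7, 5.5]
opening: 0.503
```

>>> {"api": "jog_arm", "payload": {"commands": "0 0 0.035 0 0 0;0 0 0.07 0 0 0;-0.025 -0.04 0.075 0 0 0;-0.05 -0.083 0.075 0 0 0;-0.075 -0.125 0.075 0 0 0;-0.1 -0.166 0.075 0 0 0;-0.125 -0.208 0.075 0 0 0;-0.15 -0.25 0.075 0 0 0;-0.175 -0.29 0.075 0 0 0;-0.2 -0.333 0.075 0 0 0;-0.222 -0.368 0.075 0 0 0;-0.222 -0.368 0.075 0 0 0;-0.222 -0.368 0.075 0 0 0;-0.222 -0.368 0.075 0 0 0;-0.222 -0.368 0.075 0 0 0"}}

```text
time: 17.7
eef_pos: [0.4445, -0.3751, 0.0842]
tcp_rot: [0.988, 0.152, -0.0, -0.0]
contact_force: [0.1, -1.2, -0.9]
opening: 0.503
```

```bash
python3 wl.py w6; python3 - <<'E'
from h import *
c=vision.read_camera('wrist');W=world(c)
for d in cut_out('wrist','dish_large')[:2]:
    p=W[d['pixels']];p=p[(p[:,2]<.01)];h=cv2.convexHull(p[:,:2].astype(np.float32))[:,0]
    print(d['conf'],d['box'],circ(p[:,:2]),cv2.fitEllipse(h))
# rim points only
m=(np.hypot(W[...,0]-.445,W[...,1]+.377)<.045)&(W[...,2]>.0048)&(W[...,2]<.008); p=W[m]; print(m.sum(),np.round(circ(p[:,:2]),4))
E
```

```text
[ 0.4444 -0.3752  0.0842] 0.5065715649739609 [ 0.3  0.6 -0.1]
s 2313 [ 0.4568 -0.149   0.0256] [[0.4572, -0.1516], [0.0413, 0.0498]]
m 2707 [ 0.3944 -0.2306  0.0312] [[0.3944, -0.2304], [0.061, 0.0622]]
l 4828 [ 0.4496 -0.3786  0.0423] [[0.451, -0.3778], [0.0729, 0.0854]]
0.74 [317.5, 201.9, 97.6, 75.7] (0.4426558017730713, -0.3756403625011444, 0.037434857338666916) ((0.44277262687683105, -0.37551742792129517), (0.07302573323249817, 0.07420755177736282), 127.6864242553711)
751 [ 0.4444 -0.375   0.0357]
```

View pics/w6.png

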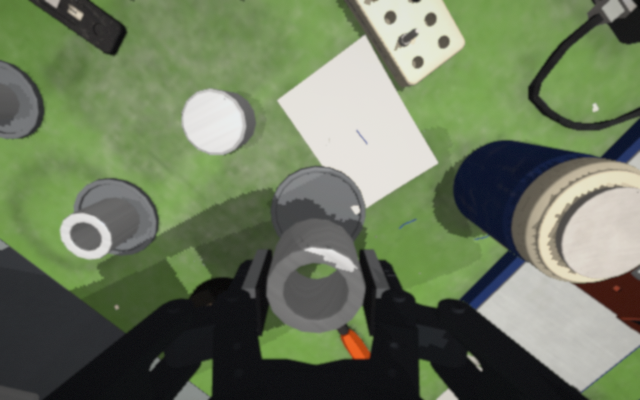

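```bash
python3 - <<'E'
from h import *
c=vision.read_camera('wrist');W=world(c)
g=c['frame'].min(-1); m=np.zeros_like(g,bool); m[195:225,335:364]=g[195:225,335:364]>160
print(m.sum(),W[m][:12].round(4))
a=cv2.resize(c['frame'][160:250,260:380,::-1],None,fx=5,fy=5,interpolation=0); cv2.imwrite('pics/z6.png',a)
# tall things near descent
q=W[(np.hypot(W[...,0]-.4445,W[...,1]+.375)<.075)&(W[...,2]>.008)&(W[...,2]<.03)]; print(len(q), q[::200].round(3))
E
```

```text
74 [[ 0.4671 -0.4018  0.0055]
 [ 0.4667 -0.403   0.0031]
 [ 0.4665 -0.4042  0.0012]
 [ 0.4658 -0.4035  0.002 ]
 [ 0.4661 -0.4041  0.0026]
 [ 0.4656 -0.4033  0.0044]
 [ 0.4654 -0.4043  0.0029]
 [ 0.4653 -0.4031  0.0063]
 [ 0.4642 -0.4051  0.0008]
 [ 0.4637 -0.4051  0.0018]
 [ 0.4637 -0.4046  0.0049]
 [ 0.4629 -0.405   0.0043]]
66 [[ 0.488 -0.314  0.016]]
```

View pics/z6.png

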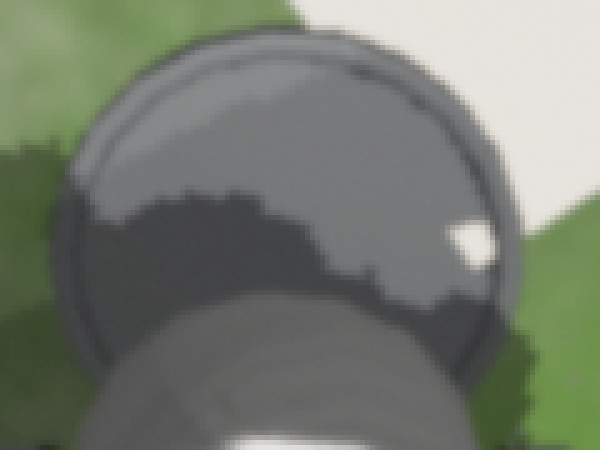

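Wrist rim fit: dish centre (0.4444,-0.375), with the sleeve directly above it. The white fleck at (355,210) looks like a paper corner at the inner edge, more than 5 mm outside the sleeve's footprint. Lowering now.

>>> {"api": "jog_arm", "payload": {"commands": "0 -0.0005 -0.03 0 0 0;0 -0.0005 -0.055 0 0 0;0 -0.0005 -0.069 0 0 0;0 -0.0005 -0.069 0 0 0;0 -0.0005 -0.069 0 0 0;0 -0.0005 -0.069 0 0 0"}}

```text
time: 18.75
eef_pos: [0.4442, -0.3769, 0.0159]
tcp_rot: [0.988, 0.151, 0.0, 0.0]
contact_force: [0.2, -0.7, -0.5]
opening: 0.503
```

>>> {"api": "jog_arm", "payload": {"commands": "0 0 0 0 0 0;0 0 0 0 0 0;0 0 0 0 0 0;0 0 0 0 0 0;0 0 0.03 0 0 0;0 0 0.06 0 0 0;0 0 0.1 0 0 0;0 0 0.14 0 0 0;-0.04 -0.05 0.16 0 0 0;-0.07 -0.1 0.17 0 0 0;-0.09 -0.13 0.17 0 0 0;-0.09 -0.13 0.17 0 0 0;-0.09 -0.13 0.17 0 0 0;-0.09 -0.13 0.17 0 0 0", "gripper": 76}}

```text
time: 20.5
eef_pos: [0.3547, -0.5054, 0.185]
tcp_rot: [0.988, 0.152, -0.0, -0.0]
contact_force: [0.1, -0.1, -0.5]
opening: 0.756
```

```bash
python3 chk.py top t7;  python3 chk.py side s7; python3 chk.py wrist w7
```

```text
20.55 [ 0.3547 -0.5055  0.1851] 0.7579626263264698
pthin 105 z 0.0356 std 0.0013 [0.5641 0.0441 0.0142]
pthick 218 z 0.0357 std 0.0013 [ 0.491  -0.2967  0.0194]
ds 59 z 0.0383 std 0.0016 [ 0.4574 -0.1475  0.0116]
dm 120 z 0.0382 std 0.0014 [ 0.3958 -0.233   0.0169]
dl 193 z 0.0383 std 0.0016 [ 0.4449 -0.3769  0.0219]
20.6 [ 0.3547 -0.5056  0.1852] 0.7582284193635651
pthin 231 z 0.0352 std 0.0010 [0.5617 0.046  0.0146]
pthick 182 z 0.0352 std 0.0010 [ 0.4909 -0.2945  0.0198]
ds 111 z 0.0374 std 0.0018 [ 0.4546 -0.1463  0.0134]
dm 176 z 0.0378 std 0.0019 [ 0.3945 -0.231   0.0175]
dl 194 z 0.0374 std 0.0019 [ 0.4435 -0.3758  0.0242]
20.65 [ 0.3546 -0.5057  0.1852] 0.7596315513030492
dm 1179 z 0.0382 std 0.0017 [ 0.3944 -0.2315  0.0176]
dl 1504 z 0.0382 std 0.0013 [ 0.4432 -0.3755  0.0222]
```

View pics/s7.png

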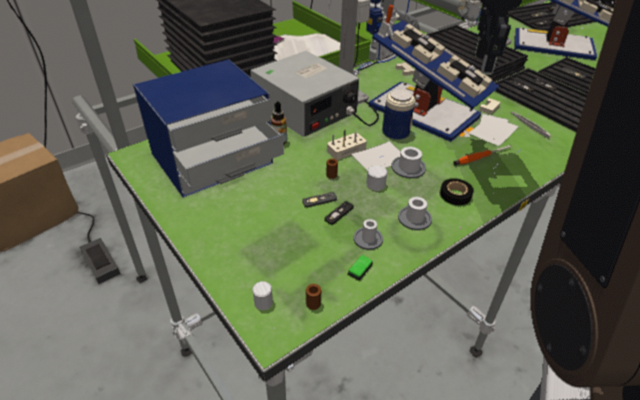

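View pics/t7.png

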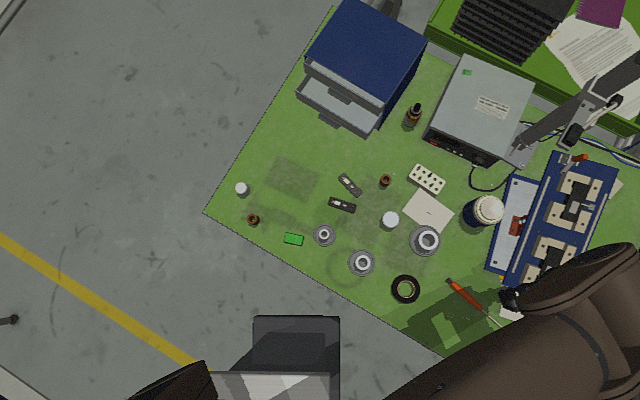

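All three sleeves stand upright and centred in their dishes: in the top view at (324,235), (361,262) and (426,240), in the side view at (369,232), (416,212) and (409,162). The plugs are unmoved and the arm is clear.

```bash
python3 -c "
from plant import ctrl
print(ctrl.sign_off())"
```

```text
the job is handed in; nothing more can be done
None
```

I put the three bare-aluminium sleeves into the dishes of their own size, small, medium and large. I left both plugs and the brown look-alikes alone and handed the job in at about 20.7 s; no verdict is reported.

- **Position:** Compared with each dish as seen by the same camera, the sleeve centres were within about 2 mm for all three (limit 12 mm).
- **Height and tilt:** The sleeve tops measured 37–38 mm, against 39 mm expected on the dish floor. The cameras also read about 0.5–1 mm low on the plugs. All three sleeves look upright and let go in the top and side pictures.
- **Plugs:** They stayed where they were to within about 2 mm, which is the measuring noise. The arm was clear of everything when I handed in.
- **Disagreements:** The cameras differ from each other by 2–3 mm, as the calibration allows. My colour-based fit of the large dish was thrown off by the paper beside it, so I used its rim depth and the network's outline instead.

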